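# Raise the tube tray on its cam lever and hold it

## Robot

A 7-joint arm with a two-finger parallel gripper is mounted at the origin on the work surface. World frame = base frame: x ahead of the robot, y to its left, z up, the work surface at z = 0. Lengths are in mm, angles in rad, forces in N, time in s.
With the tool pointing down it reaches from about 400 to 875 mm from the base axis. Payload 4.4 kg.
Tool frame: the origin (TCP) lies on the centre line of the jaws, within the pads' length; the fingertips stand ctrl.nose_length ahead of it and the grasp point (between the pads) lies 6 mm ahead of it (ctrl.nose_length is the distance from the TCP to the fingertips, in mm); z points along the fingers, y is the direction in which the jaws open and shut (so a half turn about z gives the same grasp; the last joint's range is limited). The gripper opens to 85 mm and grips with 20 to 120 N. Pads are 22 mm wide; open, the fingers measure 114 mm over their backs; the gripper's body (76 mm by 85 mm) begins 54 mm behind the grasp point. The pads swing forward as they close: fully open they stand 13 mm farther back than shut.
Start: joints at [-1.185, 0.628, 0.038, 1.517, -0.027, 0.996, -0.02], TCP at [283.761, 584.805, 256.313] pointing down, gripper open.
Joint ranges: [-3.06, 3.06], [-0.37, 2.12], [-1.25, 1.32], [0.18, 2.47], [-1.1, 4.24], [0.23, 1.98], [-2.94, 2.94]. Speed limits (rad/s): [2.57, 2.57, 3.14, 3.14, 3.14, 3.14, 3.14].

## Interface

Orientations are given as [roll, pitch, yaw] about the fixed x, y, z axes, in that order (R = Rz(yaw) Ry(pitch) Rx(roll)).
In Python, from cell import ctrl, vision gives the robot as it stands. The module is installed in compiled form; this text tells all that it offers.
- The arm moves only by the shell command python3 -m inch 'ROWS'. ROWS is a JSON object of lists of equal length, an entry for each row: "travel": the shift along the tool's x, y, z in cm, a list of three; "twist": the turn about the tool's z in degrees; "fingers": the finger opening in cm, from 0 to 8.54. A call has exactly 10 rows; each row is the pose to reach, as a shift and turn from the pose commanded when the call began, along the tool's axes at that moment; what a row does not reach only later rows make up. A row lasts 1/12 s, in which the tool goes at most 41.7 mm and 7.16 degrees, less where a joint would pass 70% of its speed; a pose out of reach is approached as far as the arm can. A call with a gripper value outside its range is refused whole. The fingers move at their own pace and stop on an object; the grip force is fixed at half the most. Time passes only in rows, so rows that repeat a pose let the fingers close, or fill a call up. It gives the time, the measured TCP pose, the force and the opening at its end, in the units of the state.
- ctrl.read_state(): the state, without advancing time (a new reading comes with each control period).
- vision.get_image(name): name is "scene" or "top" or "wrist"; returns a dict with "frame" (420x560x3 uint8, red, green, blue), "fx", "fy", "cx", "cy" (pixels), "position" and "orientation" of the camera in the world. Camera axes: x right, y down, z forward; pixel columns grow to the right and rows downward; lengths in mm; the calibration is good to about 2 mm. A picture is of the moment at which its call begins. There is no depth.
- ctrl.finish_job(): hands the job in, once; it reports no verdict.
The state is a dict: "clock": time; "qpos": joint angles; "qd": joint speeds; "tau": joint torques, N m; "eef_pos": TCP position; "tool_rot": TCP orientation; "force": force on the tool from outside, world axes, zero at the start; "torque": the same for the moment, N m; "width": finger opening in mm.
Only numpy, scipy, OpenCV 4.12 (cv2) and the standard library are available. Lean on these libraries where they do the work, as an engineer would, in place of code of your own. Each camera call takes 0.05 s, during which the arm holds its last target.

## Task

On the metal tube block, swing the hold-down bar all the way open so that it is clear of the tube tray. Then turn the spring-loaded cam lever on the block's side up to its highest lift point, with the lever upright and not past it, so that the tray stands raised, and finish while holding the lever there with the fingers: it springs back if let go. Work the tray only through the lever, never touching it, and leave the things around the block where they stand.

Things in the scene. Friction and masses are not known exactly. Their poses are not given: they have to be found in the camera images.
- station: The tube block, fixed to the bench: aluminium block 146 x 150 x 63 mm (x, y, z) on a 160 x 168 x 6 mm foot, with a pocket holding the tube tray. Origin: centre of its underside, on the bench. Its x axis points away from the robot at yaw 0, z up. The cam lever is on its -y side; the hold-down bar pivots on its top, at the middle of the +x edge.
- hold_bar (a joint): Hold-down bar: flat steel, 14 mm wide, 8 mm thick, level, 87 to 95 mm above the bench, on an upright pivot. 0 = shut, across the tray, pointing to the block's -x; opens swinging level to the block's +y (clockwise from above); 1.57 = pointing to the block's +y; clear of the tray from about 1.4; stop at 1.75. Starts between 0 and 0.3. Stays where left (0.06 N m friction).
- bar_knob (a point): Centre of the upright round black knob at the bar's free end: 18 mm diameter, 36 mm high (95 to 131 mm above the bench), 100 mm from the pivot axis. The tubes' caps below it reach 85 mm above the bench.
- bar_pivot (a point): Point on the upright pivot axis of the hold-down bar, at the height of the knob's centre; fixed to the block at its (62, 0, 113.5) mm.
- cam (a joint): Cam lever angle about a level axis along the block's y. 0 = at rest, lever pointing to the block's -x, 0.26 rad above level; grows as its end goes up and over towards the block's +x. At 1.31 the lever is upright and the lift is highest (tray 13 mm up); beyond, the tray sinks again; stop at 2.1. A spring turns it back to 0: about 0.1 N m at rest, 0.33 N m upright (about 4.5 N at the grip).
- cam_grip (a point): Centre of the lever's crank grip: round black bar, 16 mm diameter, 56 mm long, parallel to the block's y axis, sticking out from the end of the flat steel arm (16 x 7 mm) away from the block (block y = -97 to -153 mm; this point -127). 75 mm from the cam axis; about 51 mm above the bench at rest, 107 mm when upright.
- cam_hinge (a point): Point on the cam axis level with the middle of the grip, fixed to the block at its (-24, -127, 32) mm; the grip's centre circles it at 75 mm.
- tray_top (a point): Centre of the top of the loose tube tray (90 x 110 mm, 30 small capped tubes, 40 mm high to the caps, about 150 g), lying in the block's pocket, where the cams lift it from below. At 85 mm above the bench when down, 98 mm when fully raised.
- tray: The same tube tray; origin at the centre of its underside, z up.
- bottle: Bystander: brown bottle, 64 mm diameter, 130 mm high, on the bench beside the lever. Origin: centre of its underside.
- jar: Bystander: small clear jar with cap, 48 mm diameter, 65 mm high, on the bench beside the lever. Origin: centre of its underside.
- tip_box: Bystander: box 117 x 82 x 57 mm on the bench on the block's +y side. Origin: centre of its underside.
- dish: Bystander: flat round dish, 90 mm diameter, 16 mm high, on the bench beyond the block. Origin: centre of its underside.
Things that resemble listed ones, but are neither listed nor needed, are in the scene too. What is shaped like the tray but purple or yellow is not meant.

How it is judged (in metres and radians):
On the way, in this order (a step that is already met when the one before it is completed fails the run):
1. the hold-down bar is swung open, clear of the tray, with the lever still down (value of joint hold_bar above 1.35 rad and value of joint cam below 0.35 rad), for 0.2 s.
2. the cam lever is held upright by the fingers, the tray raised (value of joint cam between 1.14 and 1.48 rad and z of tray_top in the frame of station above 0.095 m and contact force between the fingers and cam above 1 N), for 0.2 s.
At the end, for the whole second after the job is handed in: The hold-down bar is open (joint above 1.35 rad); the lever is held still by the fingers (more than 1 N on it, slower than 0.1 rad/s) within 0.17 rad (10 degrees) of upright; the tray lies level in its pocket, its caps more than 95 mm above the bench (all of step 2 and value of joint hold_bar above 1.35 rad and velocity of joint cam between -0.1 and 0.1 rad/s and angle between tray's own z axis and vertical below 0.1 rad and horizontal distance between tray_top and station below 0.008 m); the arm keeps its last pose, push and grip.
It fails at once if the robot touched the tray (contact force between any of the fingers, the arm and tray above 1.5 N).
It fails at once if the bottle was knocked or shifted (distance of bottle from where it was at the start of the episode above 0.025 m or angle between bottle's own z axis and vertical above 0.35 rad).
It fails at once if the jar was knocked or shifted (distance of jar from where it was at the start of the episode above 0.025 m or angle between jar's own z axis and vertical above 0.35 rad).
It fails at once if the tip box was knocked or shifted (distance of tip_box from where it was at the start of the episode above 0.025 m or angle between tip_box's own z axis and vertical above 0.35 rad).
It fails at once if the dish was knocked or shifted (distance of dish from where it was at the start of the episode above 0.025 m or angle between dish's own z axis and vertical above 0.35 rad).
It also fails if it takes over 48 s, if anything falls off the work surface, if the arm or the gripper's body presses on something with over 40 N, if the wrist force passes 120 N, or if a joint passes its speed limit or range.

## Working session

There is one attempt and no reset: what is moved stays moved. The work goes in short steps, Python scripts to look and compute and a shell command to move; the robot and the scene stay as the last step left them, time stands still between calls to the robot, and variables do not carry over. Pictures are saved under pics/ and viewed, and the job is handed in when it is done.

```bash
mkdir -p pics; python3 - <<'E'
from cell import ctrl, vision
import cv2
s=ctrl.read_state(); print(s, ctrl.nose_length)
for n in("scene","top","wrist"):
    d=vision.get_image(n); cv2.imwrite(f"pics/{n}0.png",d["frame"][:,:,::-1])
    print(n,{k:v for k,v in d.items() if k!="frame"})
E
```

```text
{'clock': 0.0, 'qpos': array([-1.18481104,  0.62935688,  0.03842428,  1.5183804 , -0.02699737,
        0.99632669, -0.02002176]), 'qd': array([ 0.00062578, -0.00012772, -0.00016942,  0.00125399,  0.00074482,
        0.00030888,  0.00073539]), 'tau': array([-2.04979033e-04, -5.63394535e+01,  1.22574572e+00, -1.93450785e+01,
        1.08476565e-02,  1.05165059e-02, -1.24647420e-05]), 'eef_pos': array([283.47789742, 584.26662942, 255.37780796]), 'tool_rot': array([-3.13963891e+00,  1.87238599e-05,  2.68980107e+00]), 'force': array([-0.1820888 , -0.20390656,  1.5109464 ]), 'torque': array([-0.02027686,  0.00432939,  0.01004301]), 'width': 85.82422338046202} 25.0
scene {'fx': 494.64914690537597, 'fy': 494.64914690537597, 'cx': 277.86442886964227, 'cy': 215.91867761624215, 'position': array([1292.49373495, -737.29827751,  818.85055003]), 'orientation': array([-2.1669965 ,  0.0049821 ,  0.77089071])}
top {'fx': 386.2954498623034, 'fy': 386.2954498623034, 'cx': 281.6193085426359, 'cy': 204.46916397598687, 'position': array([ 470.77341243,   36.77926658, 1112.55096095]), 'orientation': array([-3.07354049, -0.02855871, -1.57301558])}
wrist {'fx': 303.1198780935439, 'fy': 303.1198780935439, 'cx': 281.18903287884433, 'cy': 208.3767012591745, 'position': array([211.74213058, 619.29372225, 372.42447633]), 'orientation': array([2.82660351e+00, 2.07958841e-03, 1.11838649e+00])}
```

View pics/scene0.png

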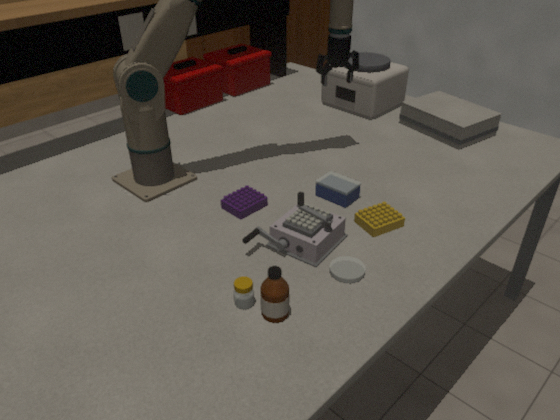

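View pics/top0.png

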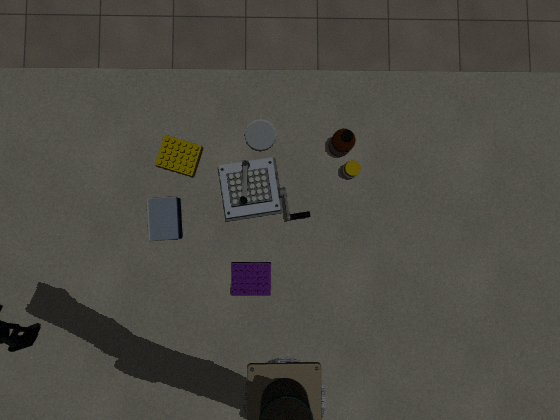

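The scene view shows the block at about (308,230), and the top view shows it at (250,188). In the top view the knob is at about (243,200), the black grip at (300,215), the bottle at (343,140), the jar at (351,169), the tip box at (165,218) and the dish at (260,135). The purple tray (251,278) and yellow tray (179,156) are decoys. Next I'll enlarge the block.

```bash
python3 - <<'E'
import cv2
a=cv2.imread("pics/top0.png")[120:240,200:370]; cv2.imwrite("pics/top0c.png",cv2.resize(a,None,fx=4.7,fy=4.7,interpolation=cv2.INTER_CUBIC))
a=cv2.imread("pics/scene0.png")[180:330,220:400]; cv2.imwrite("pics/scene0c.png",cv2.resize(a,None,fx=4,fy=4,interpolation=cv2.INTER_CUBIC))
E
```

```text
(no output)
```

View pics/top0c.png

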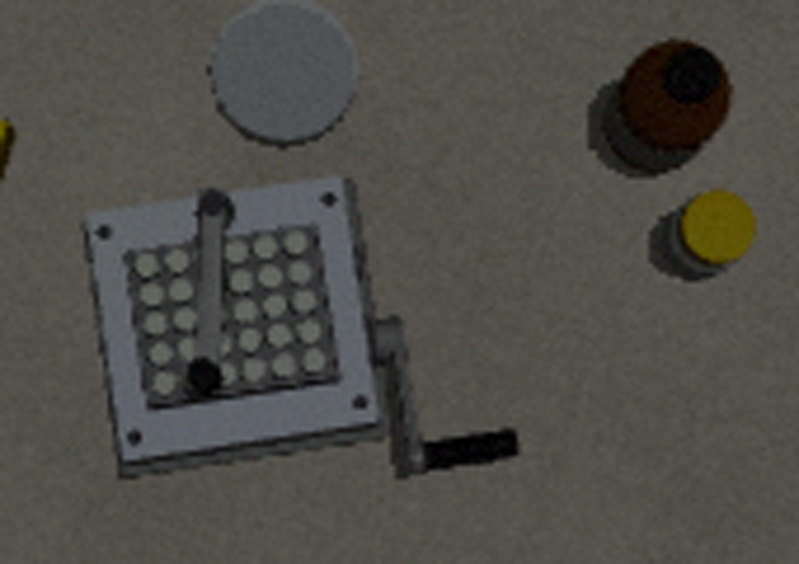

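View pics/scene0c.png

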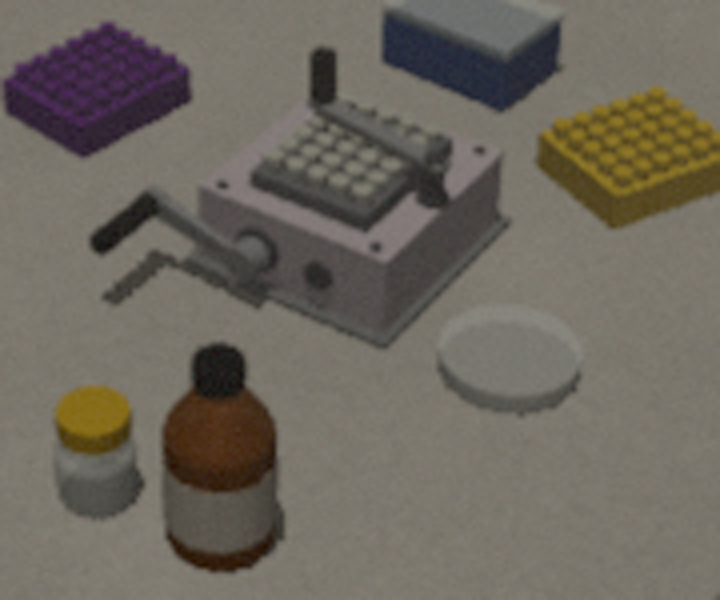

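The crops show the bar across the tray. Its pivot is at the far edge (crop 213,205), and its black knob (204,376) is the upright one in the scene view. The lever's black grip is at (470,450), on the block's right (-y) side, and the bottle and jar stand further out. Now I'll measure.

```bash
cat > h.py <<'E'
import numpy as np, cv2
from scipy.spatial.transform import Rotation as R
def cam(d): 
    return np.array(d["position"]), R.from_euler("xyz",d["orientation"]).as_matrix(), d
def ray(d,uv):
    p,r,_=cam(d); v=r@np.array([(uv[0]-d["cx"])/d["fx"],(uv[1]-d["cy"])/d["fy"],1]); return p,v/np.linalg.norm(v)
def onz(d,uv,z):
    p,v=ray(d,uv); return p+v*(z-p[2])/v[2]
def proj(d,P):
    p,r,_=cam(d); c=r.T@(np.array(P,float)-p); return c[0]/c[2]*d["fx"]+d["cx"],c[1]/c[2]*d["fy"]+d["cy"]
def tri(d1,u1,d2,u2):
    p,a=ray(d1,u1);q,b=ray(d2,u2)
    t=np.linalg.lstsq(np.c_[a,-b],q-p,rcond=None)[0]
    A=p+a*t[0];B=q+b*t[1]; return (A+B)/2,np.linalg.norm(A-B)
E
python3 - <<'E'
from cell import vision
from h import *
t=vision.get_image("top"); s=vision.get_image("scene")
c=lambda u,v:(200+u/4.7-.4,120+v/4.7-.4)
C=[c(85,213),c(350,180),c(380,425),c(118,460)]
# refine block top: bright mask
g=cv2.cvtColor(t["frame"],cv2.COLOR_RGB2HSV); f=t["frame"].astype(int)
m=((f[...,2]>f[...,0]-2)&(f.sum(2)>300)).astype(np.uint8); m[:,:210]=0;m[:,300:]=0;m[:152]=0;m[230:]=0
m=cv2.morphologyEx(m,cv2.MORPH_OPEN,np.ones((2,2)))
cs=cv2.findContours(m,0,2)[0]; k=max(cs,key=cv2.contourArea); print(cv2.contourArea(k),cv2.minAreaRect(k),cv2.boxPoints(cv2.minAreaRect(k)).tolist())
for z in(63,69):
    P=np.array([onz(t,u,z) for u in C]); print(z,P.round(1).tolist(),[np.linalg.norm(P[i]-P[i-1]).round(1) for i in range(4)],P.mean(0))
sc=lambda u,v:(220+u/4-.4,180+v/4-.4)
print("knobtop tri",tri(t,c(204,370),s,sc(322,52)))
print("pivot top",onz(t,c(213,200),100))
print("grip ends z51",onz(t,c(425,458),51),onz(t,c(515,441),51))
print("grip tri",tri(t,c(515,441),s,sc(100,240)),tri(t,c(425,458),s,sc(152,202)))
print("bottle",onz(t,c(692,73),130),"jar",onz(t,c(718,227),65),"dish",onz(t,c(284,72),16))
print("tipbox",[onz(t,u,57).round() for u in((149,198),(176,197),(179,240),(150,240))])
E
```

```text
6.5 ((250.5, 208.0), (4.0, 3.0), 90.0) [[249.0, 206.0], [252.0, 206.0], [252.0, 210.0], [249.0, 210.0]]
63 [[650.6, 181.0, 63.0], [670.4, 27.1, 63.0], [527.1, 9.9, 63.0], [507.0, 160.8, 63.0]] [np.float64(144.9), np.float64(155.2), np.float64(144.3), np.float64(152.3)] [588.78462946  94.70435684  63.        ]
69 [[649.5, 180.2, 69.0], [669.3, 27.1, 69.0], [526.8, 10.0, 69.0], [506.8, 160.1, 69.0]] [np.float64(144.1), np.float64(154.3), np.float64(143.5), np.float64(151.4)] [588.10999113  94.37321471  69.        ]
knobtop tri (array([552.38796892, 105.88772078, 133.11014715]), np.float64(2.160158341934149))
pivot top [651.7864548  104.41255803 100.        ]
grip ends z51 [508.39868246 -16.76523887  51.        ] [518.30736875 -69.64630306  51.        ]
grip tri (array([518.35942368, -69.08127775,  54.40410478]), np.float64(0.6056476138660144)) (array([509.3349021 , -15.66581078,  52.1643762 ]), np.float64(2.855323938710592))
bottle [ 717.98990169 -161.12277519  130.        ] jar [ 642.93543056 -188.25769394   65.        ] dish [746.05393026  66.99618985  16.        ]
tipbox [array([560., 367.,  57.]), array([563., 294.,  57.]), array([447., 284.,  57.]), array([447., 362.,  57.])]
```

```bash
cat >> h.py <<'E'
def go(pts,tws=None):
    """travel (cm) in present tool axes for world targets"""
    from cell import ctrl
    s=ctrl.read_state(); Rm=R.from_euler("xyz",s["tool_rot"]).as_matrix()
    ya=Rm[:,1]; print("clock",round(s["clock"],2),"tcp",s["eef_pos"].round(1),"y-axis ang",np.degrees(np.arctan2(ya[1],ya[0])).round(1),"w",round(s["width"],1),"F",s["force"].round(1),"q7",s["qpos"].round(2))
    for p in pts: print(p, (Rm.T@(np.array(p,float)-s["eef_pos"])/10).round(2).tolist())
E
python3 - <<'E'
from h import *
go([(552,106,190)])
from cell import vision
t=vision.get_image("top")
# project predicted geometry for check
for yaw in (6.5,7.2,8):
    a=np.radians(yaw);O=np.array([588.8,95,0]);M=R.from_euler("z",a).as_matrix()
    w=lambda p:O+M@np.array(p,float)
    print(yaw,[((np.array(proj(t,w(p)))-(200-.4,120-.4))*4.7).round(0).tolist() for p in [(73,75,69),(73,-75,69),(-73,-75,69),(-73,75,69),(62,0,95),(-96.5,-97,51),(-96.5,-153,51)]])
E
```

```text
clock 0.25 tcp [283.6 584.6 255.9] y-axis ang 64.1 w 85.6 F [-0.1  1.4 -0.2] q7 [-1.18  0.63  0.04  1.52 -0.03  1.   -0.02]
(552, 106, 190) [-45.04, -31.33, 6.62]
6.5 [[89.0, 207.0], [347.0, 179.0], [376.0, 429.0], [116.0, 458.0], [218.0, 204.0], [417.0, 466.0], [512.0, 455.0]]
7.2 [[88.0, 209.0], [346.0, 178.0], [378.0, 427.0], [118.0, 460.0], [216.0, 204.0], [419.0, 463.0], [514.0, 451.0]]
8 [[86.0, 211.0], [344.0, 176.0], [379.0, 425.0], [120.0, 461.0], [215.0, 204.0], [421.0, 461.0], [516.0, 447.0]]
```

```bash
python3 -m inch '{"travel":[[-3,-2.1,0],[-6,-4.2,0],[-9,-6.3,0],[-12,-8.4,0],[-15,-10.5,0],[-18,-12.6,0],[-21,-14.7,0],[-24,-16.8,0],[-27,-18.9,0],[-29,-20.2,0]],"twist":[-2,-4,-7,-10,-13,-16,-19,-22,-24,-24],"fingers":[4.5,4.5,4.5,4.5,4.5,4.5,4.5,4.5,4.5,4.5]}'; python3 -c "
from h import *
go([(552.4,106,190)])"
```

```text
clock: 1.13
eef_pos: [458.3, 272.2, 256.4]
tool_rot: [-3.14, 0.001, 3.106]
force: [0.3, -0.2, -0.6]
width: 44.9
clock 1.13 tcp [458.3 272.2 256.4] y-axis ang 88.0 w 44.9 F [ 0.3 -0.2 -0.6] q7 [-0.54  0.46 -0.07  1.84  0.04  0.84  0.9 ]
(552.4, 106, 190) [-9.99, -16.26, 6.68]
```

```bash
python3 -m inch '{"travel":[[-1.5,-2.5,0.5],[-3,-5,1.2],[-4.5,-7.5,2],[-6,-10,3],[-7.5,-12.5,4],[-9,-15,5],[-10,-16.3,5.7],[-10,-16.3,5.7],[-10,-16.3,5.7],[-10,-16.3,5.7]],"twist":[0,0,0,0,0,0,0,0,0,0],"fingers":[4.5,4.5,4.5,4.5,4.5,4.5,4.5,4.5,4.5,4.5]}'; python3 -c "
from h import *
from cell import vision
import cv2
for n in('wrist','scene'):
    d=vision.get_image(n); cv2.imwrite(f'pics/{n}1.png',d['frame'][:,:,::-1])
    print(n,proj(d,(552.4,106,131)),proj(d,(552.4,106,95)))
go([(552.4,106,132)])"
```

```text
clock: 1.97
eef_pos: [550.7, 111.4, 199.4]
tool_rot: [3.141, -0.0, 3.11]
force: [0.1, 1.2, -0.4]
width: 45.1
wrist (np.float64(273.0030896216522), np.float64(238.9562601759606)) (np.float64(274.18164058972656), np.float64(220.2077239936452))
scene (np.float64(300.52059569949864), np.float64(193.22094236541443)) (np.float64(300.24369730002525), np.float64(204.61466400836844))
clock 2.07 tcp [550.6 112.  199.8] y-axis ang 88.2 w 44.8 F [-0.4  0.2  0.1] q7 [-0.21  0.57 -0.06  1.83  0.05  0.74  1.24]
(552.4, 106, 132) [-0.19, -0.6, 6.78]
```

View pics/wrist1.png

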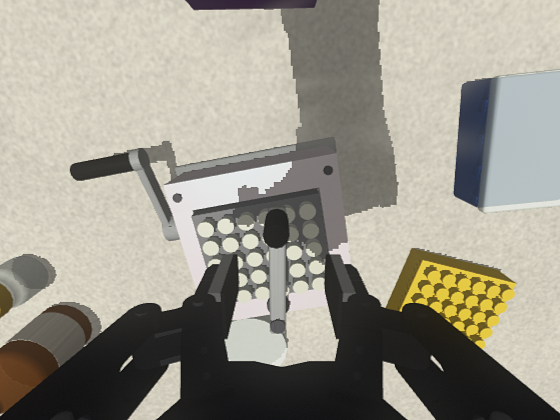

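View pics/scene1.png

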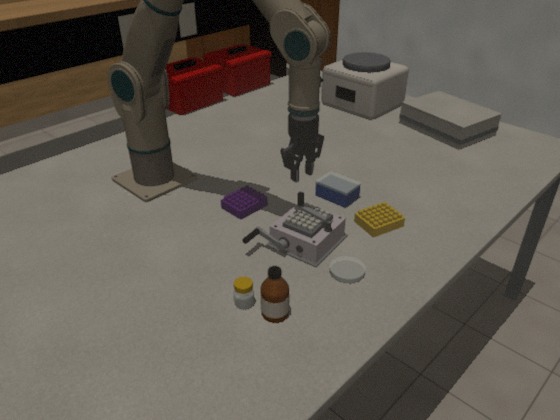

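The wrist view shows the knob at about (276,235), between the fingers and where I predicted it (273,239). The scene view shows the gripper above it, clear of everything else. I'll lower around the knob.

```bash
python3 -m inch '{"travel":[[-0.2,-0.6,1],[-0.2,-0.6,2.5],[-0.2,-0.6,4],[-0.2,-0.6,5.5],[-0.2,-0.6,6.5],[-0.2,-0.6,7.2],[-0.2,-0.6,7.2],[-0.2,-0.6,7.2],[-0.2,-0.6,7.2],[-0.2,-0.6,7.2]],"twist":[0,0,0,0,0,0,0,0,0,0],"fingers":[4.5,4.5,4.5,4.5,4.5,4,3.5,3.5,3.5,3.5]}'; python3 -c "
from h import *
from cell import vision
import cv2
for n in('wrist','scene'):
    d=vision.get_image(n); f=d['frame'][:,:,::-1]
    if n=='scene': f=cv2.resize(f[130:260,240:380],None,fx=4,fy=4)
    cv2.imwrite(f'pics/{n}2.png',f)
P=np.array([651,103.3,128])
go([P+100*np.array([np.cos(a),np.sin(a),0]) for a in np.radians([178.5,172,165,158,151,144,137,130,123,116,109,102,95])])"
```

```text
clock: 2.9
eef_pos: [553.4, 104.3, 128.1]
tool_rot: [3.141, 0.002, 3.109]
force: [-0.3, 0.7, -0.0]
width: 35.1
clock 3.0 tcp [553.3 104.2 128. ] y-axis ang 88.1 w 35.1 F [-0.3 -0.2  0.9] q7 [-0.2   0.68 -0.05  1.88  0.06  0.59  1.24]
[551.0342675  105.91769483 128.        ] [0.23, 0.16, -0.0]
[551.97319313 117.2173101  128.        ] [0.17, 1.29, 0.0]
[554.40741737 129.18190451 128.        ] [-0.03, 2.5, 0.0]
[558.28161454 140.76065934 128.        ] [-0.38, 3.67, 0.0]
[563.53802929 151.78096202 128.        ] [-0.87, 4.78, 0.0]
[570.09830056 162.07852523 128.        ] [-1.49, 5.84, 0.0]
[577.86462984 171.49983601 128.        ] [-2.23, 6.8, 0.01]
[586.72123903 179.90444431 128.        ] [-3.09, 7.67, 0.01]
[596.5360965  187.16705679 128.        ] [-4.05, 8.43, 0.01]
[607.16288532 193.17940463 128.        ] [-5.09, 9.07, 0.01]
[618.44318455 197.85185756 128.        ] [-6.2, 9.57, 0.01]
[630.20883092 201.11476007 128.        ] [-7.37, 9.93, 0.01]
[642.28442573 202.91946981 128.        ] [-8.57, 10.16, 0.01]
```

View pics/wrist2.png

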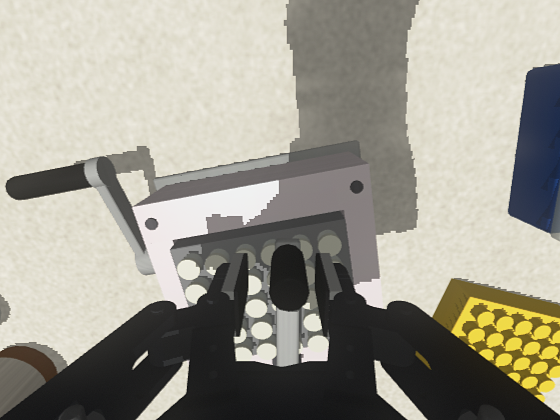

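View pics/scene2.png

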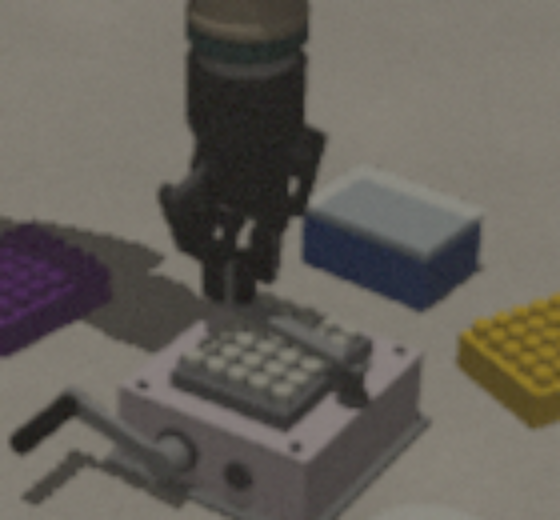

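The knob sits between the pads (wrist 290,275), and the tips are above the bar. I'll sweep along the arc now.

```bash
python3 -m inch '{"travel":[[0.2,0.6,0],[0.2,1.3,0],[0.1,1.9,0],[0,2.5,0],[-0.2,3.1,0],[-0.4,3.7,0],[-0.6,4.2,0],[-0.9,4.8,0],[-1.2,5.3,0],[-1.5,5.8,0]],"twist":[3,6.5,10,13.5,17,20.5,24,27.5,31,34.5],"fingers":[3.2,3,3,3,3,3,3,3,3,3]}'
python3 -c "
from h import *
P=np.array([651,103.3,128])
go([P+100*np.array([np.cos(a),np.sin(a),0]) for a in np.radians([144,140,136,132,128,124,120,116,112,108,104,100,96,92])])"
```

```text
clock: 3.83
eef_pos: [569.5, 161.9, 127.6]
tool_rot: [-3.141, -0.001, 2.504]
force: [-1.2, -0.2, 0.9]
width: 30.2
clock 3.83 tcp [569.5 161.9 127.6] y-axis ang 53.4 w 30.2 F [-1.2 -0.2  0.9] q7 [-0.4   0.72  0.13  1.8  -0.14  0.64  0.74]
[570.09830056 162.07852523 128.        ] [-0.04, 0.05, -0.04]
[574.39555569 167.57876097 128.        ] [-0.06, 0.75, -0.04]
[579.06601997 172.76583705 128.        ] [-0.12, 1.45, -0.04]
[584.08693936 177.61448255 128.        ] [-0.24, 2.13, -0.04]
[589.43385247 182.10107536 128.        ] [-0.4, 2.81, -0.04]
[595.08070965 186.20375726 128.        ] [-0.61, 3.48, -0.04]
[601.         189.90254038 128.        ] [-0.86, 4.13, -0.04]
[607.16288532 193.17940463 128.        ] [-1.16, 4.76, -0.05]
[613.53934066 196.01838546 128.        ] [-1.51, 5.37, -0.05]
[620.09830056 198.40565163 128.        ] [-1.89, 5.95, -0.05]
[626.80781044 200.32957263 128.        ] [-2.31, 6.5, -0.05]
[633.63518223 201.7807753  128.        ] [-2.78, 7.03, -0.05]
[640.54715367 202.75218954 128.        ] [-3.27, 7.52, -0.05]
[647.51005033 203.2390827  128.        ] [-3.8, 7.97, -0.05]
```

```bash
python3 -m inch '{"travel":[[0,0.7,0],[-0.1,1.4,0],[-0.2,2.1,0],[-0.4,2.8,0],[-0.6,3.5,0],[-0.9,4.1,0],[-1.2,4.8,0],[-1.5,5.4,0],[-1.9,5.95,0],[-2.3,6.5,0]],"twist":[4,8,12,16,20,24,28,32,36,40],"fingers":[3,3,3,3,3,3,3,3,3,3]}'
python3 -c "
from h import *
P=np.array([651,103.3,128])
from cell import vision
d=vision.get_image('wrist'); cv2.imwrite('pics/wrist3.png',d['frame'][:,:,::-1])
go([P+100*np.array([np.cos(a),np.sin(a),0]) for a in np.radians([104,100,96,92,88,84])])"
```

```text
clock: 4.67
eef_pos: [626.7, 200.9, 127.5]
tool_rot: [-3.141, -0.001, 1.805]
force: [-0.2, 0.5, 0.3]
width: 29.9
clock 4.72 tcp [628.2 201.4 127.6] y-axis ang 13.3 w 30.3 F [ 0.9  1.  -0.8] q7 [-0.54  0.81  0.33  1.6  -0.35  0.78  0.17]
[626.80781044 200.32957263 128.        ] [-0.07, -0.16, -0.04]
[633.63518223 201.7807753  128.        ] [-0.08, 0.54, -0.04]
[640.54715367 202.75218954 128.        ] [-0.15, 1.23, -0.04]
[647.51005033 203.2390827  128.        ] [-0.26, 1.92, -0.04]
[654.48994967 203.2390827  128.        ] [-0.42, 2.6, -0.04]
[661.45284633 202.75218954 128.        ] [-0.63, 3.27, -0.04]
```

View pics/wrist3.png

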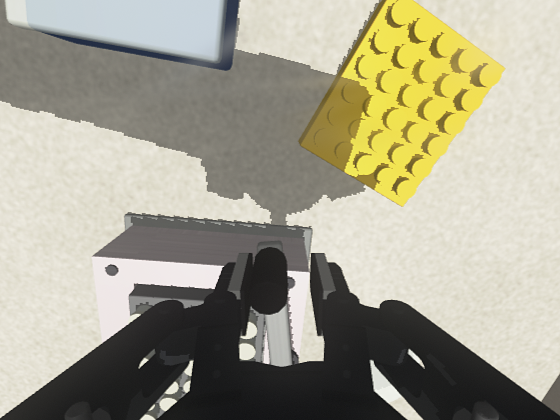

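The knob is following (wrist 270,280), against the trailing pad. A little more travel will get the bar past 1.6 rad.

```bash
python3 -m inch '{"travel":[[0,0.5,0],[-0.1,1,0],[-0.2,1.5,0],[-0.3,2,0],[-0.4,2.4,0],[-0.4,2.4,0],[-0.4,2.4,0],[-0.4,2.3,-1],[-0.4,2,-4],[-0.4,2,-8]],"twist":[3,5,7,8,9,9,9,9,9,9],"fingers":[3,3,3,3,3,3,4,4,4,4]}'
python3 -c "
from h import *
from cell import vision
for n in('top','wrist'):
    d=vision.get_image(n); f=d['frame'][:,:,::-1]
    if n=='top': f=cv2.resize(f[120:240,200:370],None,fx=4.7,fy=4.7,interpolation=2)
    cv2.imwrite(f'pics/{n}4.png',f)
go([(511.5,-43.5,180)])"
```

```text
clock: 5.55
eef_pos: [644.3, 200.5, 205.5]
tool_rot: [-3.134, 0.002, 1.652]
force: [1.5, 1.0, 0.3]
width: 40.3
clock 5.65 tcp [651.3 201.3 215. ] y-axis ang 4.6 w 40.2 F [ 0.1 -0.3  0. ] q7 [-0.57  0.75  0.42  1.48 -0.34  0.97  0.02]
(511.5, -43.5, 180) [-23.28, -15.95, 3.25]
```

View pics/top4.png

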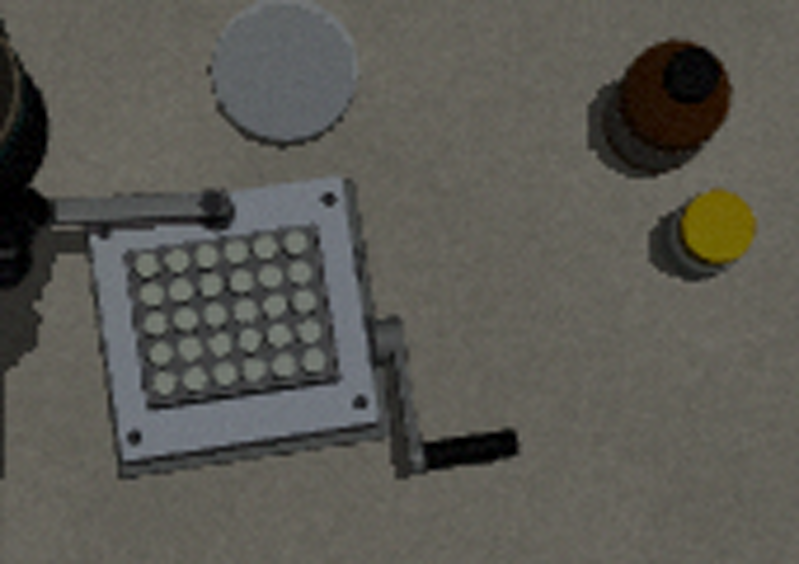

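View pics/wrist4.png

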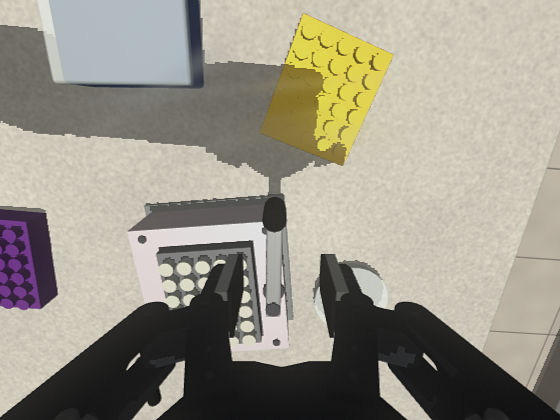

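The bar now points along about world +y (top crop from (215,208) to (40,210)), roughly 1.7 rad open. The lever is untouched at (470,450). I'll move over to the grip.

```bash
python3 -m inch '{"travel":[[-2,-1.4,0],[-5,-3.5,0],[-8,-5.5,0],[-11,-7.6,0.5],[-14,-9.6,1],[-17,-11.7,1.5],[-20,-13.7,2],[-22,-15.1,3],[-23.3,-15.9,3.5],[-23.3,-15.9,3.5]],"twist":[-1,-2,-3,-3,-3,-3,-3,-3,-3,-3],"fingers":[5,5,5,5,5,5,5,5,5,5]}'
python3 -m inch '{"travel":[[0,0,0],[0,0,0],[0,0,0],[0,0,0],[0,0,0],[0,0,0],[0,0,0],[0,0,0],[0,0,0],[0,0,0]],"twist":[0,0,0,0,0,0,0,0,0,0],"fingers":[5,5,5,5,5,5,5,5,5,5]}'
python3 -c "
from h import *
from cell import vision
d=vision.get_image('wrist'); f=d['frame'][:,:,::-1].copy()
cv2.imwrite('pics/wrist5.png',f)
a=np.radians(7.7);O=np.array([588.8,95,0]);M=R.from_euler('z',a).as_matrix()
for y in (-97,-127,-153): print(y,O+M@np.array([-96.5,y,51]),proj(d,O+M@np.array([-96.5,y,51])))
go([(512,-45,56)])"
```

```text
clock: 6.48
eef_pos: [504.9, -47.9, 172.4]
tool_rot: [-3.139, 0.001, 1.698]
force: [-0.2, 0.4, -0.1]
width: 49.9
clock: 7.32
eef_pos: [507.4, -43.8, 172.3]
tool_rot: [-3.142, -0.0, 1.704]
force: [0.6, 0.1, -0.5]
width: 49.6
-97 [506.16678121 -14.05503727  51.        ] (np.float64(285.1446866572763), np.float64(175.23388365286073))
-127 [510.18636678 -43.78453326  51.        ] (np.float64(285.0763176802817), np.float64(210.8809942414059))
-153 [513.6700076  -69.55009645  51.        ] (np.float64(285.02102696723335), np.float64(239.709188682787))
clock 7.37 tcp [507.4 -43.9 172.3] y-axis ang 7.6 w 50.0 F [ 0.1  0.1 -0.4] q7 [-0.21  0.58  0.36  2.   -0.33  0.62  0.5 ]
(512, -45, 56) [-0.17, 0.44, 11.63]
```

View pics/wrist5.png

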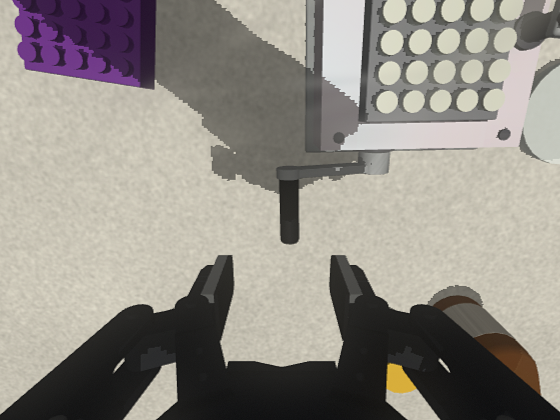

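The grip shows upright in the wrist view, (289,178) to (289,243), about 4 px right of my prediction. That puts its centre near (513.5,-44), in line with the tool axes. I'll lower there with the fingers open.

```bash
python3 -m inch '{"travel":[[-0.2,0.6,2],[-0.2,0.6,4],[-0.2,0.6,6],[-0.2,0.6,8],[-0.2,0.6,10],[-0.2,0.6,11],[-0.2,0.6,11.6],[-0.2,0.6,11.6],[-0.2,0.6,11.6],[-0.2,0.6,11.6]],"twist":[0,0,0,0,0,0,0,0,0,0],"fingers":[5,5,5,5,5,5,5,5,5,5]}'
python3 -c "
from h import *
from cell import vision
for n in('wrist','scene'):
    d=vision.get_image(n); f=d['frame'][:,:,::-1]
    if n=='scene': f=cv2.resize(f[150:300,200:360],None,fx=4,fy=4,interpolation=2)
    cv2.imwrite(f'pics/{n}6.png',f)
go([(513.5,-44.5,57)])"
```

```text
clock: 8.2
eef_pos: [514.4, -45.2, 57.2]
tool_rot: [3.14, 0.0, 1.704]
force: [0.3, -1.3, -0.3]
width: 50.3
clock 8.3 tcp [514.4 -45.1  57.2] y-axis ang 7.6 w 49.7 F [ 0.2  0.8 -0.4] q7 [-0.11  0.77  0.22  2.04 -0.43  0.37  0.59]
(513.5, -44.5, 57) [0.07, -0.08, 0.02]
```

View pics/wrist6.png

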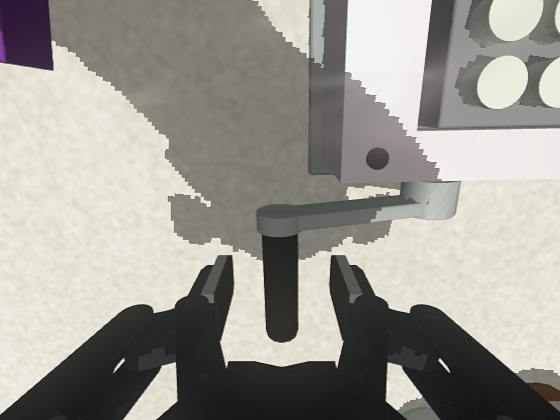

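View pics/scene6.png

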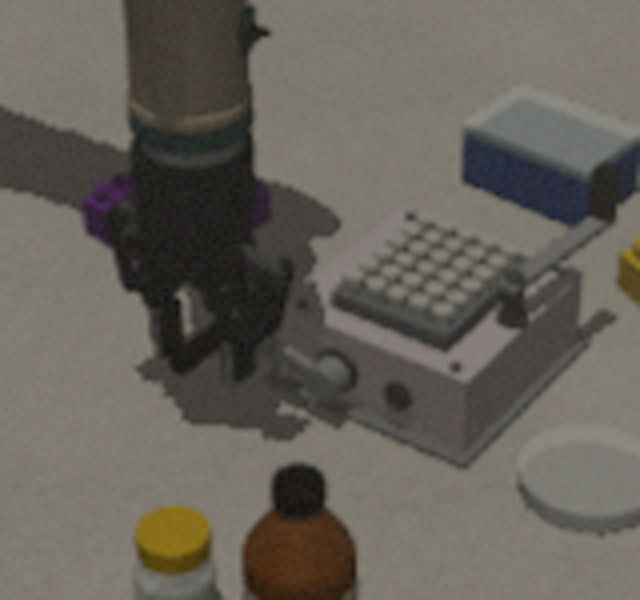

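The grip lies centred between the pads (wrist 281,290) and the gripper is clear of the block. I'll close on it.

```bash
python3 -m inch '{"travel":[[0,0,0],[0,0,0],[0,0,0],[0,0,0],[0,0,0],[0,0,0],[0,0,0],[0,0,0],[0,0,0],[0,0,0]],"twist":[0,0,0,0,0,0,0,0,0,0],"fingers":[4,3,2,1,1,1,1,1,1,1]}'
python3 -c "
from h import *
go([])
import math
for k in range(0,13):
    t=.26+1.31*k/12
    print(k,round(t,2),'y %.2f z %.2f'%(7.5*(math.cos(.26)-math.cos(t)),-7.5*(math.sin(t)-math.sin(.26))))"
```

```text
clock: 9.13
eef_pos: [514.1, -45.0, 56.5]
tool_rot: [3.141, 0.0, 1.704]
force: [0.7, 0.5, 4.5]
width: 13.9
clock 9.13 tcp [514.1 -45.   56.5] y-axis ang 7.6 w 13.9 F [0.7 0.5 4.5] q7 [-0.11  0.78  0.22  2.04 -0.43  0.37  0.59]
0 0.26 y 0.00 z -0.00
1 0.37 y 0.25 z -0.78
2 0.48 y 0.59 z -1.52
3 0.59 y 1.01 z -2.23
4 0.7 y 1.50 z -2.88
5 0.81 y 2.05 z -3.48
6 0.92 y 2.67 z -4.02
7 1.02 y 3.35 z -4.48
8 1.13 y 4.07 z -4.87
9 1.24 y 4.83 z -5.17
10 1.35 y 5.62 z -5.39
11 1.46 y 6.42 z -5.53
12 1.57 y 7.24 z -5.57
```

```bash
python3 -m inch '{"travel":[[0,0.1,-0.4],[0,0.25,-0.8],[0,0.4,-1.15],[0,0.6,-1.5],[0,0.8,-1.85],[0,1.0,-2.2],[0,1.25,-2.55],[0,1.5,-2.9],[0,1.5,-2.9],[0,1.5,-2.9]],"twist":[0,0,0,0,0,0,0,0,0,0],"fingers":[1,1,1,1,1,1,1,1,1,1]}'
python3 -c "
from h import *
from cell import vision
for n in('wrist','scene'):
    d=vision.get_image(n); f=d['frame'][:,:,::-1]
    if n=='scene': f=cv2.resize(f[150:300,200:360],None,fx=4,fy=4,interpolation=2)
    cv2.imwrite(f'pics/{n}7.png',f)
go([])"
```

```text
clock: 9.97
eef_pos: [526.8, -43.0, 85.8]
tool_rot: [-3.138, -0.001, 1.703]
force: [-6.3, 0.3, -0.6]
width: 13.7
clock 10.07 tcp [526.7 -43.   85.7] y-axis ang 7.6 w 13.6 F [-5.9 -0.6 -1.4] q7 [-0.15  0.74  0.27  1.99 -0.41  0.46  0.56]
```

View pics/wrist7.png

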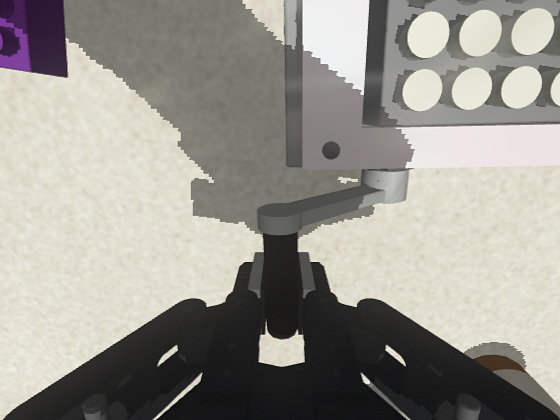

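View pics/scene7.png

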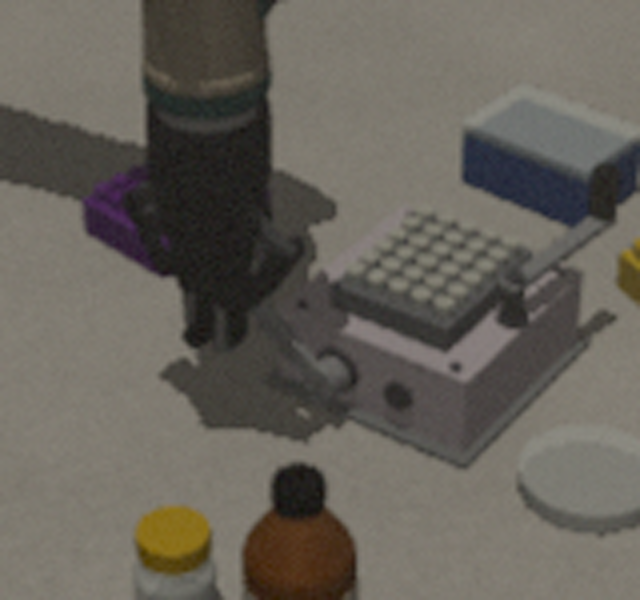

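The lever is following, gripped between the pads (wrist 281,285), with only small forces. I'll continue the arc.

```bash
python3 -m inch '{"travel":[[0,0.3,-0.3],[0,0.6,-0.6],[0,0.9,-0.9],[0,1.2,-1.15],[0,1.5,-1.35],[0,1.85,-1.6],[0,2.2,-1.8],[0,2.6,-2.0],[0,3.0,-2.15],[0,3.35,-2.3]],"twist":[0,0,0,0,0,0,0,0,0,0],"fingers":[1,1,1,1,1,1,1,1,1,1]}'
python3 -m inch '{"travel":[[0,0.3,-0.1],[0,0.6,-0.17],[0,0.9,-0.23],[0,1.2,-0.29],[0,1.5,-0.33],[0,1.8,-0.36],[0,2.1,-0.38],[0,2.1,-0.38],[0,2.1,-0.38],[0,2.1,-0.38]],"twist":[0,0,0,0,0,0,0,0,0,0],"fingers":[1,1,1,1,1,1,1,1,1,1]}'
python3 -c "
from h import *
from cell import vision
for n in('wrist','scene','top'):
    d=vision.get_image(n); f=d['frame'][:,:,::-1]
    if n=='scene': f=cv2.resize(f[150:300,200:360],None,fx=4,fy=4,interpolation=2)
    if n=='top': f=cv2.resize(f[120:240,200:370],None,fx=4.7,fy=4.7,interpolation=2)
    cv2.imwrite(f'pics/{n}8.png',f)
go([])"
```

```text
clock: 10.9
eef_pos: [550.2, -39.6, 108.4]
tool_rot: [-3.119, -0.006, 1.702]
force: [-25.7, -2.2, 27.8]
width: 14.1
clock: 11.73
eef_pos: [580.0, -35.1, 115.2]
tool_rot: [-3.138, -0.004, 1.704]
force: [-11.9, 1.5, 22.2]
width: 14.2
clock 11.88 tcp [580.  -35.1 115.2] y-axis ang 7.6 w 14.3 F [-12.1   3.   22.5] q7 [-0.19  0.74  0.32  1.84 -0.38  0.63  0.5 ]
```

View pics/wrist8.png

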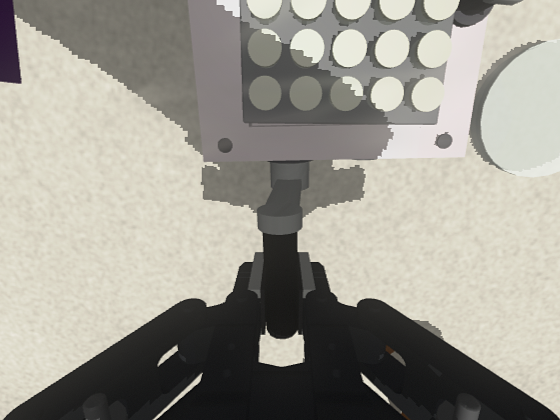

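View pics/scene8.png

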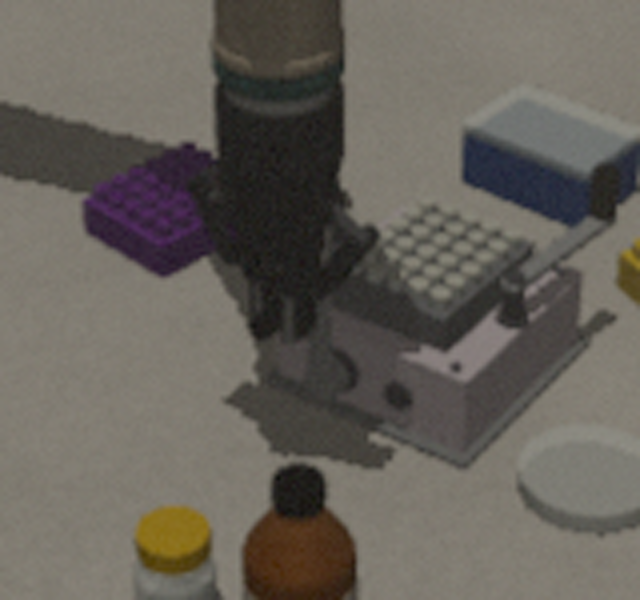

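View pics/top8.png

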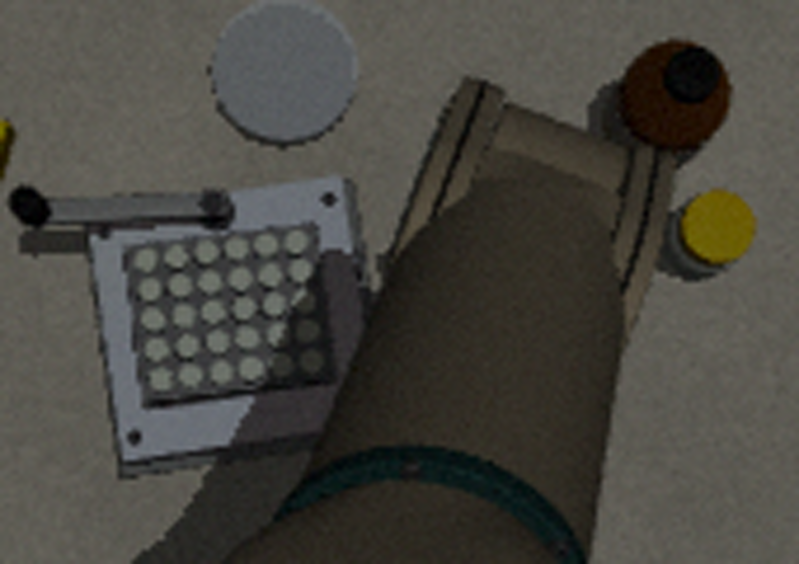

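The tray is raised and the bar is open (knob at top crop (30,207)). In the wrist view the lever's upper end (280,218) is almost over its boss (290,172). I'll check the angle with rays.

```bash
python3 -c "
from h import *
from cell import vision
d=vision.get_image('wrist'); f=d['frame'][:,:,::-1]
cv2.imwrite('pics/wrist9.png',cv2.resize(f[140:340,200:380],None,fx=3,fy=3,interpolation=2))
M=R.from_euler('z',np.radians(7.7)).as_matrix(); O=np.array([590,95.5,0])
b=lambda p:(M.T@(p-O)).round(1)
print('boss',b(onz(d,(290,172),32)),b(onz(d,(290,165),46)),'arm end',b(onz(d,(280,210),107)),'grip end',b(onz(d,(281,330),107)))
s=d['frame'].sum(2)
for v in(165,170,175,180,225,250): print(v,(s[v,255:320]//3).tolist())
go([])
"
```

```text
boss [-22.3 -87.9  32. ] [-22.7 -80.8  46. ] arm end [-28.5 -90.1 107. ] grip end [ -28.2 -153.1  107. ]
165 [112, 111, 110, 110, 110, 109, 108, 107, 106, 108, 110, 112, 113, 114, 107, 82, 69, 74, 78, 79, 80, 82, 84, 86, 87, 87, 88, 89, 90, 91, 92, 93, 93, 93, 93, 93, 92, 93, 93, 92, 93, 92, 92, 93, 91, 90, 89, 88, 88, 87, 85, 82, 78, 81, 99, 115, 113, 112, 111, 110, 111, 114, 116, 116, 115]
170 [106, 108, 109, 109, 110, 110, 110, 109, 110, 110, 112, 113, 113, 114, 109, 82, 69, 76, 77, 80, 81, 84, 85, 86, 87, 88, 89, 90, 91, 91, 92, 93, 93, 94, 93, 93, 94, 93, 95, 94, 93, 93, 92, 91, 90, 90, 88, 87, 85, 85, 83, 82, 76, 78, 98, 111, 110, 112, 113, 115, 115, 116, 117, 117, 116]
175 [113, 112, 111, 111, 111, 112, 113, 114, 114, 113, 113, 114, 113, 114, 110, 92, 69, 76, 80, 81, 83, 84, 85, 86, 88, 90, 90, 91, 91, 92, 93, 94, 94, 93, 94, 93, 93, 93, 93, 93, 92, 92, 92, 91, 90, 89, 88, 88, 87, 85, 84, 79, 74, 83, 105, 113, 113, 113, 113, 111, 111, 112, 112, 114, 114]
180 [115, 114, 112, 111, 110, 109, 109, 109, 110, 111, 112, 112, 111, 111, 112, 102, 68, 76, 78, 81, 81, 76, 70, 71, 71, 71,
[... 176 characters left out ...]
, 203, 150, 70, 80, 84, 85, 87, 88, 90, 91, 90, 92, 93, 94, 93, 94, 93, 92, 93, 92, 93, 93, 93, 94, 95, 95, 94, 93, 94, 93, 93, 93, 93, 92, 92, 92, 91, 91, 90, 89, 87, 86, 84, 82, 76, 80, 142, 207, 205, 206, 208, 209, 210, 209, 206, 204, 206, 207, 207, 205, 206, 207, 211, 214]
250 [199, 204, 207, 210, 208, 206, 211, 194, 98, 30, 35, 37, 37, 36, 35, 37, 36, 37, 35, 35, 35, 35, 34, 36, 35, 34, 34, 34, 35, 34, 34, 35, 35, 34, 35, 34, 34, 34, 34, 35, 32, 25, 130, 222, 211, 208, 209, 209, 208, 206, 204, 206, 210, 211, 210, 210, 208, 203, 202, 205, 208, 208, 207, 205, 209]
clock 11.93 tcp [580.  -35.1 115.2] y-axis ang 7.6 w 13.8 F [-13.    2.4  22.8] q7 [-0.19  0.74  0.32  1.84 -0.38  0.63  0.5 ]
```

View pics/wrist9.png

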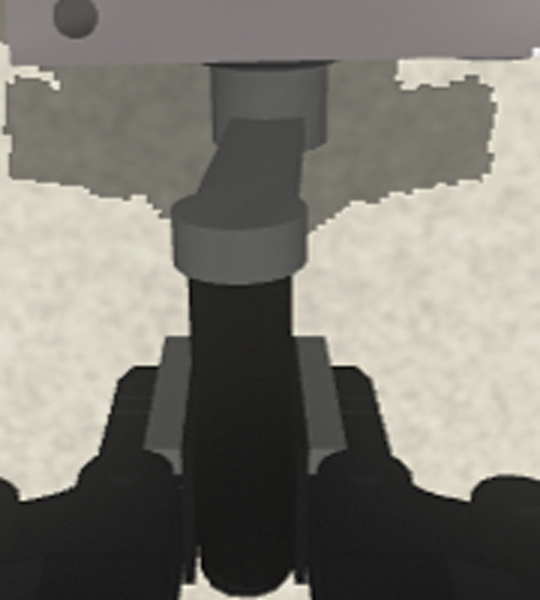

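Boss and arm end differ by 6 mm in block x, so the cam is at about 1.23 rad. The TCP displacement gives the same value. I'll nudge 6 mm towards upright.

```bash
python3 -m inch '{"travel":[[0,0.2,0],[0,0.4,-0.05],[0,0.6,-0.1],[0,0.65,-0.1],[0,0.65,-0.1],[0,0.65,-0.1],[0,0.65,-0.1],[0,0.65,-0.1],[0,0.65,-0.1],[0,0.65,-0.1]],"twist":[0,0,0,0,0,0,0,0,0,0],"fingers":[1,1,1,1,1,1,1,1,1,1]}'
python3 -m inch '{"travel":[[0,0,0],[0,0,0],[0,0,0],[0,0,0],[0,0,0],[0,0,0],[0,0,0],[0,0,0],[0,0,0],[0,0,0]],"twist":[0,0,0,0,0,0,0,0,0,0],"fingers":[1,1,1,1,1,1,1,1,1,1]}'
python3 -c "
from h import *
from cell import vision
d=vision.get_image('wrist'); f=d['frame'][:,:,::-1]
cv2.imwrite('pics/wrist10.png',cv2.resize(f[140:340,200:380],None,fx=3,fy=3,interpolation=2))
s=vision.get_image('scene'); cv2.imwrite('pics/scene10.png',cv2.resize(s['frame'][150:320,200:400,::-1],None,fx=3.5,fy=3.5,interpolation=2))
M=R.from_euler('z',np.radians(7.7)).as_matrix(); O=np.array([590,95.5,0])
b=lambda p:(M.T@(p-O)).round(1)
g=d['frame'].astype(int).sum(2)//3
for v in (165,170,175,225,250): print(v,(g[v,245:320]).tolist())
go([])
"
```

```text
clock: 12.77
eef_pos: [586.0, -34.1, 114.9]
tool_rot: [-3.136, -0.003, 1.704]
force: [-10.4, 0.9, 12.8]
width: 13.9
clock: 13.6
eef_pos: [586.1, -34.1, 114.9]
tool_rot: [-3.137, -0.003, 1.704]
force: [-10.5, 0.6, 13.6]
width: 14.2
165 [115, 115, 113, 111, 111, 110, 110, 111, 109, 108, 107, 108, 110, 112, 114, 104, 72, 70, 76, 80, 81, 81, 83, 84, 86, 88, 90, 91, 91, 93, 94, 95, 96, 96, 98, 97, 94, 94, 93, 93, 94, 92, 93, 92, 92, 91, 91, 88, 87, 86, 85, 84, 81, 75, 78, 99, 115, 114, 113, 112, 113, 111, 111, 112, 115, 115, 115, 115, 115, 116, 118, 120, 120, 118, 118]
170 [109, 108, 107, 107, 109, 110, 111, 110, 110, 110, 110, 112, 112, 113, 115, 110, 84, 69, 77, 80, 81, 83, 85, 86, 87, 88, 88, 90, 90, 91, 91, 92, 93, 94, 94, 94, 93, 93, 93, 94, 94, 93, 93, 92, 91, 89, 89, 88, 86, 85, 82, 82, 80, 75, 76, 95, 111, 110, 109, 110, 113, 115, 116, 116, 116, 117, 117, 117, 115, 115, 114, 113, 112, 112, 113]
175 [117, 116, 115, 113, 112, 112, 112, 112, 113, 114, 115, 113, 114, 115, 115, 112, 94, 71, 77, 81, 83, 84, 85, 85, 87, 89, 91, 91, 92, 91, 93, 93, 94, 94, 95, 94, 94, 93, 93, 93, 93, 92, 
[... 259 characters left out ...]
, 94, 94, 94, 95, 95, 94, 93, 93, 93, 93, 93, 94, 94, 95, 94, 95, 94, 94, 94, 93, 92, 92, 92, 91, 91, 91, 89, 90, 87, 85, 85, 82, 79, 69, 133, 213, 206, 207, 208, 208, 205, 207, 209, 212, 216, 218, 218, 216, 213, 212, 211, 209]
250 [204, 198, 198, 199, 203, 206, 208, 204, 203, 206, 213, 217, 217, 216, 213, 212, 214, 195, 101, 29, 35, 37, 37, 37, 36, 36, 37, 36, 34, 36, 36, 35, 35, 36, 35, 36, 35, 35, 35, 35, 34, 34, 35, 36, 36, 35, 35, 35, 35, 36, 32, 26, 125, 214, 209, 210, 212, 212, 212, 208, 205, 203, 205, 209, 209, 207, 207, 210, 213, 213, 209, 209, 208, 210, 211]
clock 13.7 tcp [586.1 -34.1 114.9] y-axis ang 7.6 w 14.1 F [-10.2   1.2  13.2] q7 [-0.19  0.75  0.32  1.82 -0.38  0.64  0.49]
```

View pics/wrist10.png

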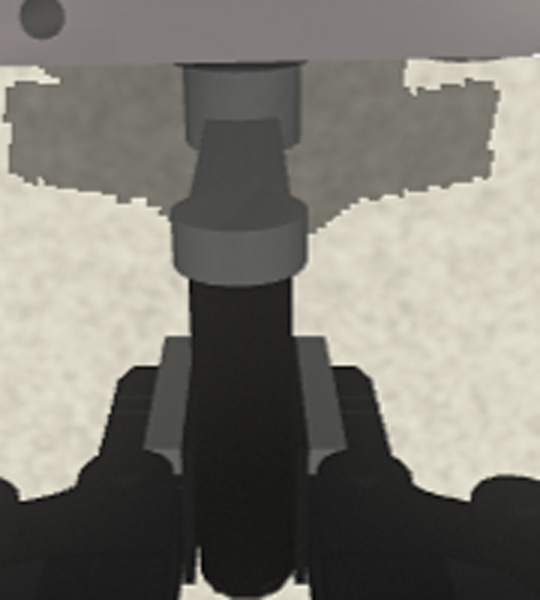

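View pics/scene10.png

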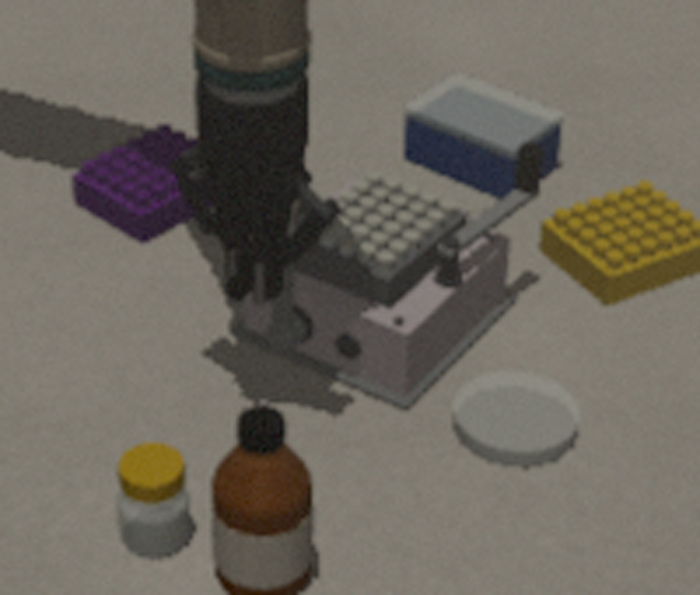

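The boss (columns 262 to 299, centre 280.7) and the arm end (258 to 301, centre 279.8) line up on the camera's centre column, so the lever is upright to within about 1 mm. The pose and force are steady. I'll run a last check of the bar angle and then hand in.

```bash
python3 -c "
from h import *
from cell import vision,ctrl
t=vision.get_image('top'); c=lambda u,v:(200+u/4.7-.4,120+v/4.7-.4)
k=onz(t,c(30,206),131); p=onz(t,c(216,206),97); v=k-p
print('knob',k,'len',np.linalg.norm(v[:2]),'q',np.radians(187.7)-np.arctan2(v[1],v[0]))
print(ctrl.read_state()['eef_pos'])
print(ctrl.finish_job())
go([])"
```

```text
knob [642.66782137 201.46434658 131.        ] len 98.74998787785927 q 1.64189528027117
[586.06214541 -34.10883251 114.89108286]
the job is handed in; nothing more can be done
None
the job is handed in; nothing more can be done
```

I swung the hold-down bar open by its knob, then gripped the cam lever and turned it upright. I handed the job in with the fingers still clamped on the lever; no verdict was reported.

- **Bar:** the top view puts it at about 1.64 rad, above the 1.35 needed. The knob measured 99 mm from the pivot, against the stated 100.
- **Lever:** in the wrist view its end lines up with its boss to within about 1 px, so the cam is at about 1.31 rad. An earlier reading of 1.23 was corrected with a small nudge. The pose was steady, with about 10 to 17 N on the wrist.
- **Tray:** the scene view shows it raised and level. I did not measure its height separately; I inferred it from the lever being upright.
- **Surroundings:** the bottle, jar, tip box and dish look undisturbed in the last views, though I judged that by eye.
- **Disagreement:** the fingers read about 14 mm on the 16 mm grip. The hold was firm and the lever followed throughout.

The clock stood at about 13.8 s of the 48 s allowed.

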